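# Close the vacuum packer's heavy lid and press it to seal

### The job

The butcher's vacuum packer is loaded: lower its heavy hinged lid all the way, holding it back so that it settles on the gasket without slamming. Then press down on the round rubber pad on top of the lid with a steady 15 N or so for a good second to start the seal, and let go, leaving the lid shut, and the jar and bowl beside it and the tray inside where they are.

Things in the scene. Friction and masses are not known exactly. Their poses are not given: they have to be found in the camera images.
- packer: Low stainless vacuum packer fixed on the counter, cabinet 280 (x) x 360 (y) x 84 mm high with an open chamber that holds a white tray. Origin: centre of its underside, on the counter. Its own -x is the front (towards the robot), +z up. The lid is hinged along its back; the hinge line runs along its own y, 115 mm behind the origin and 88 mm up.
- lid (a joint): Opening angle of the lid in rad: 0 = shut, just touching the gasket (slightly below 0 when it rests on the gasket), grows as the front edge swings up; it stands open at 0.92 to 1.15. A stiff hinge with a gas stay holds it where it is when open far; somewhere below about 0.85 to 0.6 its weight wins and it falls faster and faster and slams if not held back. The lid weighs 1.5 to 2 kg; at the bar some 2 to 5 N push it down past the stay or carry it lower down.
- lid_hinge (a point): Point on the hinge line, mid-width of the lid, on the lid's underside. The lid is a plate 225 mm deep, 340 mm wide, 18 mm thick, from this line forward; axes turn with the lid: x points from the front edge to the hinge, y along the hinge, z out of the lid's outer (top) face.
- lid_bar (a point): Middle of the round black grip bar in front of the lid's front edge: 14 mm diameter, 190 mm long along y, 270 mm from the hinge line and 9 mm above the lid's underside. It stands 38 mm clear of the lid's edge on two stems 85 mm to either side of its middle, so fingers pass on both sides of it. Axes turn with the lid. With the lid shut it is 97 mm above the counter with free space below.
- meat_tray: White plastic tray 130 x 190 x 35 mm inside the packer's chamber, below the rim; leave it. Origin: centre of its underside.
- jar: Amber glass jar, 64 mm wide, 100 mm high, beside the packer (its +y side); leave it. Origin: centre of its underside.
- bowl: Small steel bowl, 104 mm wide, 50 mm high, beside the packer (its -y side); leave it. Origin: centre of its underside.
- pad_foot (a point): Point on the lid's top face under the middle of the round black press pad (52 mm diameter), 175 mm from the hinge line; z points out of the lid. The pad's threaded stem is screwed out by a different, unmeasured amount each time: its face lies 9 to 29 mm out along z from this point, and stays there when pressed. Lid shut: this point is 106 mm above the counter, pad facing up.

How it is judged:
By the outcome, as a careful person would: the job done as asked, in the order asked, and still so for the second after the job is handed in, with the robot touching nothing.
It also fails if it takes over 64 s, if anything falls off the work surface, if the arm or the gripper's body presses on something with over 40 N, if the wrist force passes 120 N, or if a joint passes its speed limit or range.

### The arm

A 6-joint arm with a two-finger parallel gripper is mounted at the origin on the work surface. World frame = base frame: x ahead of the robot, y to its left, z up, the work surface at z = 0. Lengths are in m, angles in rad, forces in N, time in s.
With the tool pointing down it reaches from about 0.225 to 0.875 m from the base axis. Payload 3.4 kg.
Tool frame: the origin (TCP) lies between the finger pads; the fingertips stand 8 mm ahead of it and the grasp point (between the pads) lies 11 mm behind it; y points along the fingers, x is the direction in which the jaws open and shut, and the axes are right-handed (so a half turn about y gives the same grasp; the last joint's range is limited). The gripper opens to 85 mm and grips with 20 to 120 N. Pads are 22 mm wide; open, the fingers measure 114 mm over their backs; the gripper's body (76 mm by 85 mm) begins 54 mm behind the grasp point. The pads swing forward as they close: fully open they stand 13 mm farther back than shut.
Start: joints at [1.099, 0.276, 1.505, -0, 1.361, -0.121], TCP at [0.198, 0.54, 0.239] pointing down, gripper open.
Joint ranges: [-2.89, 2.89], [-0.75, 2.08], [0.22, 2.7], [-1.18, 4.32], [0.11, 2.71], [-2.7, 2.7]. Speed limits (rad/s): [2.57, 2.57, 3.14, 3.14, 3.14, 3.14].

### API

Orientations are given as a 3x3 rotation matrix whose columns are the frame's x, y, z axes.
In Python, from rig import state, grab_frame, camera_model, hand_in gives the robot as it stands. The module is installed in compiled form; this text tells all that it offers.
- The arm moves only by the shell command python3 -m handwheel 'ROWS' [OPENING]. ROWS is JSON, a list of rows, each a list of 4 numbers: the shift along the tool's x, y, z in m, then the turn about the tool's y in rad. In form: [[tx, ty, tz, twist], ...]. A call has 1 to 8 rows; each row shifts and turns the commanded pose from where the row before left it, along the tool's axes as they then stand; what a row does not reach is not made up. A row lasts 1/12 s, in which the tool goes at most 41.7 mm and 7.16 degrees, less where a joint would pass 70% of its speed; a pose out of reach is approached as far as the arm can. A call is refused whole if a number of a shift passes 0.0417 or a number of a turn 0.125, either way. A call with a gripper value outside its range is refused whole. OPENING is the finger opening in m, from 0 to 0.0854, set as the call begins (- or left out, the last holds). The fingers move at their own pace and stop on an object; the grip force is fixed at half the most. Time passes only in rows, so rows that do not move let the fingers close. It gives the time, the measured TCP pose, the force and the opening at its end, in the units of the state.
- state(): the state, without advancing time (a new reading comes with each control period).
- grab_frame(name): name is "scene" or "side" or "wrist"; returns the picture (400x640x3 uint8, red, green, blue); there is no depth.
- camera_model(name): a dict with "intrinsics" (3x3 intrinsics, pixels), "cam_to_world" (4x4, takes a point from camera to world coordinates); the wrist camera has in their place "mount" (4x4, takes a point from camera to tool coordinates, whose origin is the TCP and whose axes are the tool frame's). Camera axes: x right, y down, z forward; pixel columns grow to the right and rows downward; lengths in m; the calibration is good to about 2 mm. The wrist camera is an equidistant fisheye: a pixel r from the principal point sees the ray r / f radians off the axis. A picture is of the moment at which its call begins: read the wrist's pose just before it. camera_model takes no time and is no camera call.
- hand_in(): hands the job in, once; it reports no verdict.
The state is a dict: "t": time; "joint_pos": joint angles; "joint_vel": joint speeds; "joint_efforts": joint torques, N m; "eef_pos": TCP position; "tool_rot": TCP orientation; "ft_force": force on the tool from outside, world axes, zero at the start; "wrist_torque": the same for the moment, N m; "gripper_width": finger opening in m.
Only numpy, scipy, OpenCV 4.12 (cv2) and the standard library are available. Lean on these libraries where they do the work, as an engineer would, in place of code of your own. Each camera call takes 0.05 s, during which the arm holds its last target.

## Working session

There is one attempt and no reset: what is moved stays moved. The work goes in short steps, Python scripts to look and compute and a shell command to move; the robot and the scene stay as the last step left them, time stands still between calls to the robot, and variables do not carry over. Pictures are saved under pics/ and viewed, and the job is handed in when it is done.

```bash
mkdir -p pics; ls; python3 - <<'E'
from rig import *
import cv2, numpy as np
s=state()
for k,v in s.items(): print(k,np.round(v,4).tolist())
for n in ["scene","side","wrist"]:
    f=grab_frame(n); cv2.imwrite(f"pics/{n}0.png",f[:,:,::-1])
    m=camera_model(n); print(n,{k:np.round(v,4).tolist() for k,v in m.items()})
E
```

```text
pics
t 0.0
joint_pos [1.099, 0.2766, 1.5061, -0.0, 1.3607, -0.121]
joint_vel [-0.0006, 0.0001, 0.001, -0.0017, 0.0011, 0.0018]
joint_efforts [0.0027, -41.6778, -24.5814, 0.0, 0.0112, -0.0]
eef_pos [0.1974, 0.5395, 0.2384]
tool_rot [[0.3437, -0.0008, -0.9391], [0.9391, -0.0016, 0.3437], [-0.0018, -1.0, 0.0002]]
ft_force [0.3713, -0.0998, -0.0016]
wrist_torque [0.0153, 0.0101, 0.0033]
gripper_width 0.0852
scene {'intrinsics': [[453.7538, 0.0, 319.4189], [0.0, 453.7538, 201.8015], [0.0, 0.0, 1.0]], 'cam_to_world': [[-0.7779, -0.5856, 0.228, 0.3957], [-0.6284, 0.7261, -0.279, 0.373], [-0.0022, -0.3603, -0.9328, 1.2084], [0.0, 0.0, 0.0, 1.0]]}
side {'intrinsics': [[372.6893, 0.0, 326.8563], [0.0, 372.6893, 196.3759], [0.0, 0.0, 1.0]], 'cam_to_world': [[0.9613, -0.1672, 0.2189, 0.4493], [-0.2755, -0.5891, 0.7597, -0.7114], [0.002, -0.7906, -0.6124, 0.6657], [0.0, 0.0, 0.0, 1.0]]}
wrist {'intrinsics': [[309.7069, 0.0, 316.0987], [0.0, 309.7069, 196.6198], [0.0, 0.0, 1.0]], 'mount': [[1.0, -0.0003, 0.0003, -0.0002], [-0.0004, -0.3016, 0.9534, -0.1353], [-0.0003, -0.9534, -0.3016, 0.0781], [0.0, 0.0, 0.0, 1.0]]}
```

View pics/scene0.png

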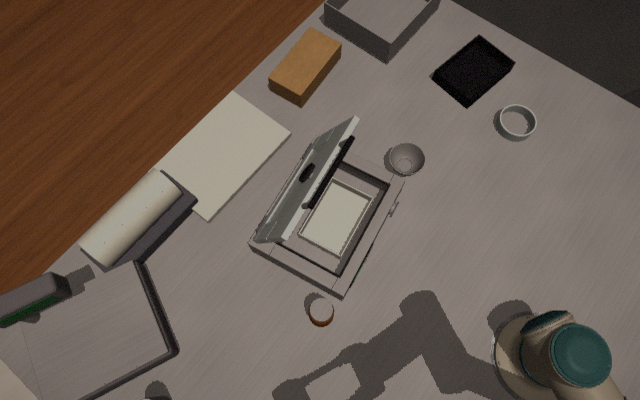

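View pics/side0.png

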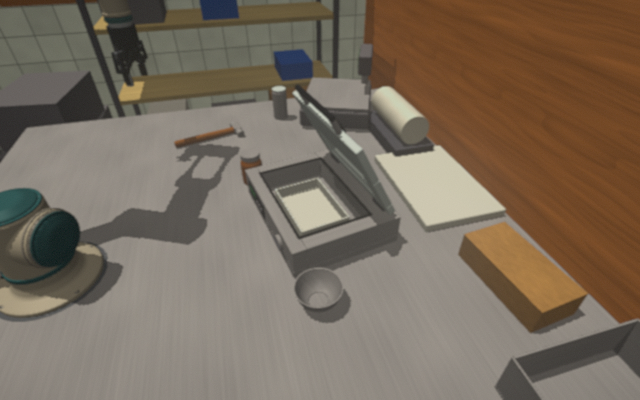

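View pics/wrist0.png

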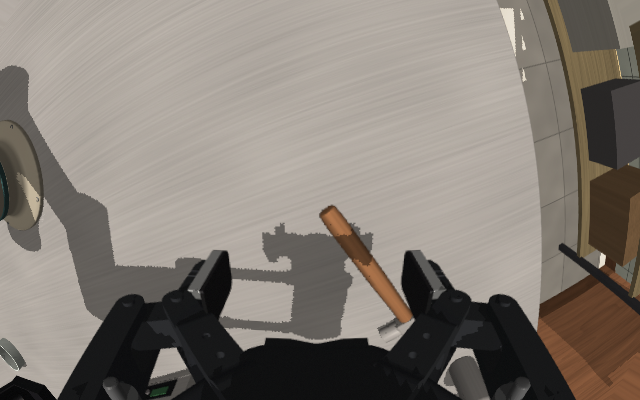

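```bash
python3 - <<'E'
import cv2
a=cv2.imread('pics/scene0.png')[100:320,230:450]; cv2.imwrite('pics/scene0z.png',cv2.resize(a,None,fx=2.7,fy=2.7,interpolation=cv2.INTER_CUBIC))
a=cv2.imread('pics/side0.png')[70:320,220:420]; cv2.imwrite('pics/side0z.png',cv2.resize(a,None,fx=2.4,fy=2.4,interpolation=cv2.INTER_CUBIC))
E
```

```text
(no output)
```

View pics/scene0z.png

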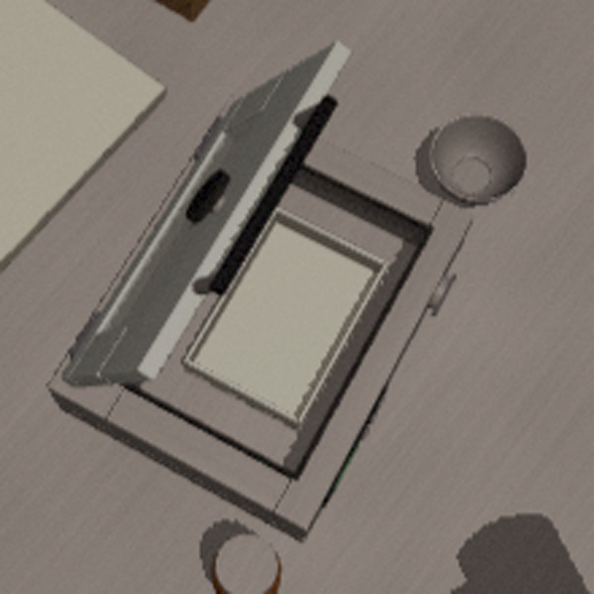

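View pics/side0z.png

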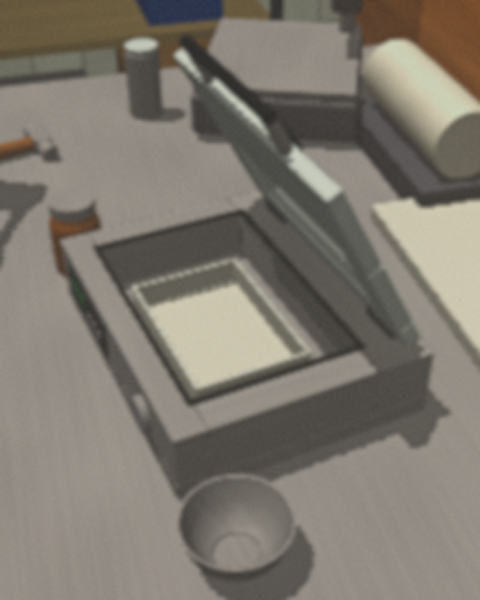

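```bash
cat > h.py <<'E'
import numpy as np
from rig import camera_model
C={n:camera_model(n) for n in("scene","side")}
def ray(n,u,v):
    K=C[n]["intrinsics"];T=C[n]["cam_to_world"]
    d=T[:3,:3]@np.linalg.solve(K,[u,v,1.]);return T[:3,3],d/np.linalg.norm(d)
def plane(n,u,v,z):
    o,d=ray(n,u,v);return o+d*(z-o[2])/d[2]
def tri(a,b):
    o1,d1=ray("scene",*a);o2,d2=ray("side",*b)
    A=np.c_[d1,-d2];t=np.linalg.lstsq(A,o2-o1,rcond=None)[0]
    p,q=o1+d1*t[0],o2+d2*t[1];return (p+q)/2,np.linalg.norm(p-q)
sz=lambda x,y:((x+.5)/2.7-.5+230,(y+.5)/2.7-.5+100)
dz=lambda x,y:((x+.5)/2.4-.5+220,(y+.5)/2.4-.5+70)
E
python3 - <<'E'
from h import *
np.set_printoptions(precision=4,suppress=True)
for nm,p in dict(bL=(50,388),fL=(305,532),fR=(470,222)).items(): print(nm,plane("scene",*sz(*p),.084))
for nm,p in dict(fR=(173,440),fL=(62,238),bR=(431,357)).items(): print(nm,plane("side",*dz(*p),.084))
print(tri(sz(332,100),dz(288,146)),tri(sz(219,288),dz(184,41)))
# hinge ends of lid / pad
print('bowl',plane("scene",*sz(479,160),.05),plane("side",*dz(238,520),.05))
print('jar',plane("scene",*sz(248,565),.1),plane("side",*dz(72,207),.1))
E
```

```text
bL [0.7409 0.2404 0.084 ]
fL [0.4689 0.1954 0.084 ]
fR [ 0.5294 -0.1511  0.084 ]
fR [ 0.5311 -0.1589  0.084 ]
fL [0.4719 0.1943 0.084 ]
bR [ 0.7988 -0.1187  0.084 ]
(array([ 0.6592, -0.0663,  0.308 ]), np.float64(0.005713883097173842)) (array([0.6168, 0.1298, 0.3313]), np.float64(0.0015002765954768684))
bowl [ 0.567  -0.2312  0.05  ] [ 0.5704 -0.2337  0.05  ]
jar [0.4894 0.2527 0.1   ] [0.4901 0.2338 0.1   ]
```

```bash
python3 - <<'E'
from h import *
import cv2
np.set_printoptions(precision=4,suppress=True)
def bar(n,box):
    f=cv2.imread(f"pics/{n}0.png");g=f.max(2);x0,x1,y0,y1=box
    m=np.zeros_like(g);m[y0:y1,x0:x1]=(g[y0:y1,x0:x1]<45)
    k,l,st,ce=cv2.connectedComponentsWithStats(m)
    for i in range(1,k):
        if st[i,4]>40:
            ys,xs=np.nonzero(l==i);(c,(w,h),a)=cv2.minAreaRect(np.c_[xs,ys].astype(np.float32))
            print(n,st[i],ce[i],c,w,h,a)
bar("scene",(290,370,125,225)); bar("side",(285,350,75,140))
E
```

```text
scene [307 136  63  73 614] [335.7313 171.5847] (345.1527099609375, 180.78549194335938) 40.21849060058594 84.02296447753906 30.677282333374023
scene [299 163  16  20 153] [306.3791 172.3725] (306.260009765625, 172.32000732421875) 7.600000381469727 21.80000114440918 36.869895935058594
```

```bash
python3 - <<'E'
import cv2,numpy as np
a=cv2.imread('pics/scene0.png')[110:250,240:380];b=cv2.imread('pics/side0.png')[80:220,280:420]
for n,i in(('a',a),('b',b)):
    i=cv2.resize(i,None,fx=4.2,fy=4.2,interpolation=cv2.INTER_CUBIC);i=np.clip(i*1.6,0,255).astype('uint8');cv2.imwrite(f'pics/z_{n}.png',i)
E
```

```text
(no output)
```

View pics/z_a.png

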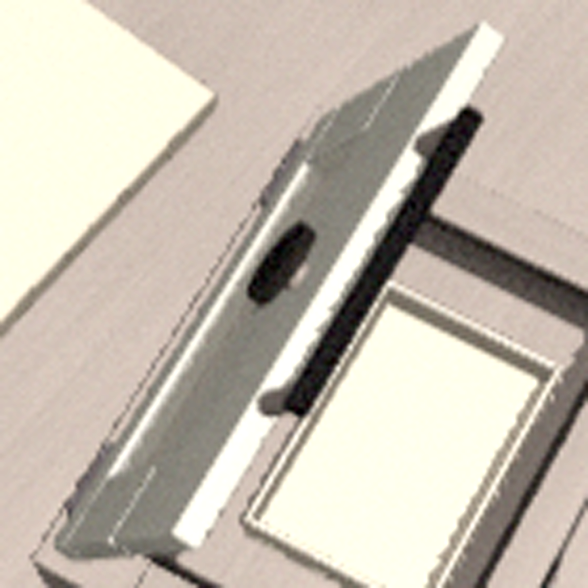

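View pics/z_b.png

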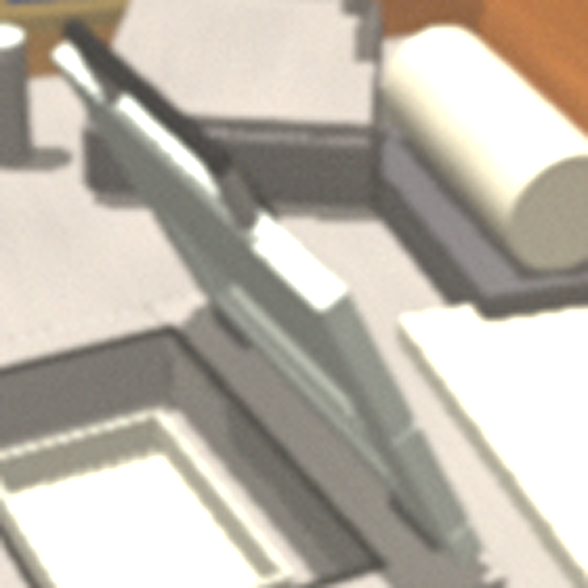

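```bash
python3 - <<'E'
from h import *
np.set_printoptions(precision=4,suppress=True)
sa=lambda x,y:((x+.5)/4.2-.5+240,(y+.5)/4.2-.5+110)
sb=lambda x,y:((x+.5)/4.2-.5+280,(y+.5)/4.2-.5+80)
R,e1=tri(sa(471,114),sb(232,168));L,e2=tri(sa(298,407),sb(72,28))
print(R,e1,L,e2,(R+L)/2,np.linalg.norm(R-L),np.arctan2(-(L-R)[0],(L-R)[1]))
# lid corners at front edge top: scene (488,30) ~ side (345,300)? 
print('frontR',tri(sa(497,35),sb(350,298)))
E
```

```text
[ 0.6534 -0.0548  0.328 ] 0.002971795642154085 [0.6174 0.1305 0.332 ] 0.00031723939971533427 [0.6354 0.0378 0.33  ] 0.1887963413440374 0.19215905341506556
frontR (array([ 0.6873, -0.1238,  0.2887]), np.float64(0.009412592754337524))
```

```bash
python3 -m handwheel '[[0,-0.02,0,0.12],[0,-0.02,0,0.12],[0,-0.02,0,0.12],[0,-0.02,0,0.12],[0,-0.02,0,0.12],[0,-0.02,0,0.12],[0,-0.02,0,0.12],[0,-0.02,0,0.12]]' 0.06; python3 -m handwheel '[[0.0,0,-0.02,0.095],[0.02,0,-0.0325,0],[0.02,0,-0.0325,0],[0.02,0,-0.0325,0],[0.02,0,-0.0325,0],[0.02,0,-0.0325,0],[0.02,0,-0.0325,0],[0.02,0,-0.0325,0]]'
```

```text
t: 0.82
eef_pos: [0.1975, 0.5397, 0.3999]
tool_rot: [[0.968, -0.0, -0.251], [0.251, -0.001, 0.968], [-0.0, -1.0, -0.001]]
ft_force: [0.3, 0.5, -1.0]
gripper_width: 0.0597
t: 1.48
eef_pos: [0.3789, 0.3176, 0.3992]
tool_rot: [[0.986, -0.0, -0.165], [0.165, 0.0, 0.986], [-0.0, -1.0, 0.0]]
ft_force: [0.2, 1.6, -0.1]
gripper_width: 0.0599
```

```bash
python3 -m handwheel '[[0.022,0,-0.034,0],[0.022,0,-0.034,0],[0.022,0,-0.034,0],[0.022,0,-0.034,0],[0.022,0,-0.034,0],[0.022,0,-0.034,0],[0.022,0,-0.034,0],[0.022,0,-0.034,0]]'; python3 -m handwheel '[[0.01,0,-0.023,0],[0.01,0,-0.023,0],[0.01,0,0,0],[0,0,0,0]]'; python3 - <<'E'
from rig import *
import cv2, numpy as np
print(np.round(state()["eef_pos"],4))
for n in ["wrist","side","scene"]:
    f=grab_frame(n); cv2.imwrite(f"pics/{n}1.png",f[:,:,::-1])
E
```

```text
t: 2.15
eef_pos: [0.5974, 0.0781, 0.399]
tool_rot: [[0.986, -0.0, -0.164], [0.164, 0.0, 0.986], [-0.0, -1.0, 0.0]]
ft_force: [-0.4, 0.7, 0.1]
gripper_width: 0.06
t: 2.48
eef_pos: [0.6355, 0.0379, 0.3975]
tool_rot: [[0.987, -0.001, -0.162], [0.162, 0.0, 0.987], [-0.001, -1.0, 0.001]]
ft_force: [0.0, -0.0, 0.4]
gripper_width: 0.06
[0.6355 0.0379 0.3975]
```

View pics/wrist1.png

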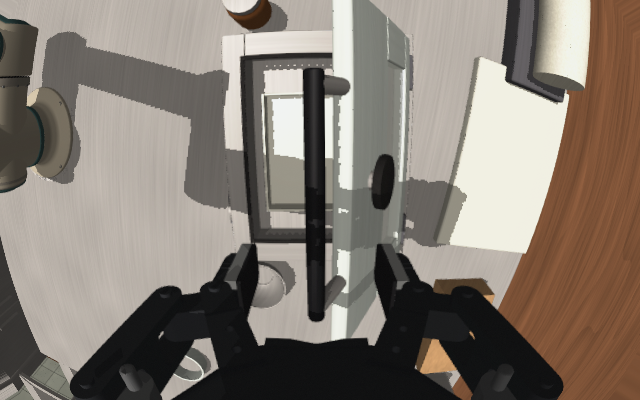

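View pics/side1.png

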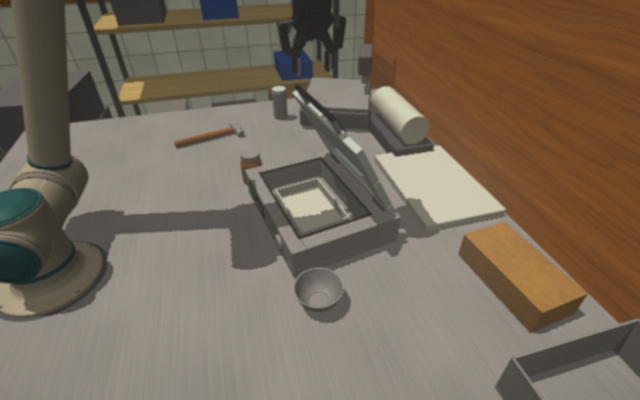

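```bash
cat >> h.py <<'E'
from rig import state
def wray(u,v,pos,R):
    m=camera_model("wrist");K=m["intrinsics"];M=m["mount"]
    d=np.array([u-K[0,2],v-K[1,2]]);r=np.hypot(*d);th=r/K[0,0]
    c=np.array([*(d/r*np.sin(th)),np.cos(th)])
    return pos+R@M[:3,3],R@M[:3,:3]@c
def wplane(u,v,pos,R,z):
    o,d=wray(u,v,pos,R);return o+d*(z-o[2])/d[2]
E
python3 - <<'E'
from h import *
np.set_printoptions(precision=4,suppress=True)
s=state();p,R=np.array(s["eef_pos"]),np.array(s["tool_rot"])
for z in(.32,.33,.34):
    a=wplane(313,73,p,R,z);b=wplane(316,316,p,R,z);print(z,a,b,(a+b)/2,np.linalg.norm(a-b),np.arctan2(-(a-b)[0],(a-b)[1]))
print('rim corners',wplane(224,37,p,R,.084),wplane(412,37,p,R,.084))
E
```

```text
0.32 [0.614  0.1356 0.32  ] [ 0.6484 -0.0588  0.32  ] [0.6312 0.0384 0.32  ] 0.19740920262482736 0.17553007635837425
0.33 [0.6142 0.1346 0.33  ] [ 0.6471 -0.0507  0.33  ] [0.6307 0.042  0.33  ] 0.18820108603941602 0.1755300763583742
0.34 [0.6145 0.1337 0.34  ] [ 0.6457 -0.0425  0.34  ] [0.6301 0.0456 0.34  ] 0.1789929694540047 0.17553007635837414
rim corners [0.4692 0.1954 0.084 ] [0.7409 0.2414 0.084 ]
```

```bash
python3 -m handwheel '[[-0.004,0.02,0,0],[0,0.02,0,0],[0,0.02,0,0],[0,0.02,0,0],[0,0,0,0]]'; python3 -m handwheel '[[0,0,0,0],[0,0,0,0],[0,0,0,0],[0,0,0,0],[0,0,0,0],[0,0,0,0]]' 0.0; python3 - <<'E'
from rig import *
import cv2, numpy as np
print(np.round(state()["eef_pos"],4))
for n in ["wrist"]:
    f=grab_frame(n); cv2.imwrite(f"pics/{n}2.png",f[:,:,::-1])
E
```

```text
t: 3.05
eef_pos: [0.6266, 0.04, 0.3155]
tool_rot: [[0.986, -0.008, -0.166], [0.166, 0.001, 0.986], [-0.008, -1.0, 0.002]]
ft_force: [-0.5, -0.3, -0.9]
gripper_width: 0.0603
t: 3.55
eef_pos: [0.6307, 0.039, 0.3209]
tool_rot: [[0.986, 0.004, -0.165], [0.165, 0.001, 0.986], [0.004, -1.0, -0.0]]
ft_force: [1.7, 1.5, 3.7]
gripper_width: 0.0124
[0.6307 0.039  0.3209]
```

View pics/wrist2.png

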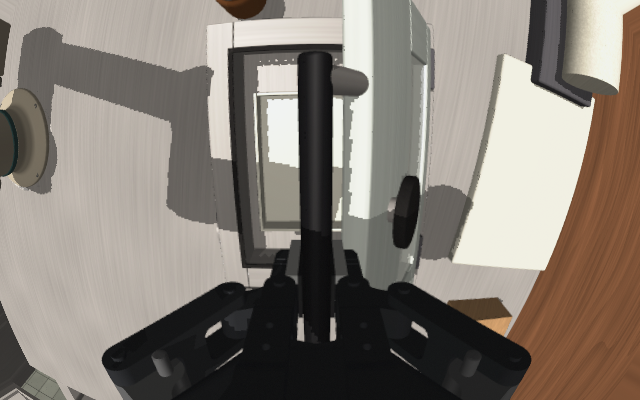

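```bash
python3 - <<'E'
import numpy as np
R=.2702;ph=[1.10,.94,.78,.62,.46,.30,.18,.09,.035]
for a,b in zip(ph,ph[1:]): print(a,b,np.round([-R*(np.cos(b)-np.cos(a))/8,R*(np.sin(a)-np.sin(b))/8],5), 'bar z',.088+R*np.sin(b),'fwd',R*np.cos(b))
E
python3 -m handwheel '[[-0.0046,0.0028,0,0],[-0.0046,0.0028,0,0],[-0.0046,0.0028,0,0],[-0.0046,0.0028,0,0]]'
```

```text
1.1 0.94 [-0.0046   0.00283] bar z 0.30620219872946186 fwd 0.15936072436340276
0.94 0.78 [-0.00409  0.00352] bar z 0.27802609906795084 fwd 0.19208883797091733
0.78 0.62 [-0.00348  0.00413] bar z 0.24499570037717983 fwd 0.21990995899021665
0.62 0.46 [-0.00278  0.00463] bar z 0.20795477850208344 fwd 0.2421133848313969
0.46 0.3 [-0.002    0.00501] bar z 0.16784955983989394 fwd 0.25813191936173874
0.3 0.18 [-0.00096  0.00393] bar z 0.1363737907396577 fwd 0.2658345657913504
0.18 0.09 [-0.00041  0.00301] bar z 0.11228518399330258 fwd 0.26910642845984084
0.09 0.035 [-0.00012  0.00185] bar z 0.09745506931409163 fwd 0.2700345193938466
t: 3.93
eef_pos: [0.6125, 0.0359, 0.3105]
tool_rot: [[0.986, 0.006, -0.164], [0.164, 0.0, 0.986], [0.006, -1.0, -0.001]]
ft_force: [0.5, 0.1, 7.5]
gripper_width: 0.0119
```

```bash
python3 -m handwheel '[[-0.0046,0.0028,0,0],[-0.0046,0.0028,0,0],[-0.0046,0.0028,0,0],[-0.0046,0.0028,0,0]]'; python3 -m handwheel '[[-0.0041,0.0035,0,0],[-0.0041,0.0035,0,0],[-0.0041,0.0035,0,0],[-0.0041,0.0035,0,0],[-0.0041,0.0035,0,0],[-0.0041,0.0035,0,0],[-0.0041,0.0035,0,0],[-0.0041,0.0035,0,0]]'
```

```text
t: 4.27
eef_pos: [0.5943, 0.0327, 0.2979]
tool_rot: [[0.986, 0.004, -0.164], [0.164, 0.0, 0.986], [0.004, -1.0, -0.0]]
ft_force: [-0.6, -0.2, 15.1]
gripper_width: 0.0121
t: 4.93
eef_pos: [0.5611, 0.0269, 0.2684]
tool_rot: [[0.986, 0.001, -0.164], [0.164, -0.0, 0.986], [0.001, -1.0, -0.001]]
ft_force: [3.3, -0.3, -1.5]
gripper_width: 0.0119
```

```bash
python3 - <<'E'
from rig import *
import cv2, numpy as np
for n in ["wrist","side"]:
    f=grab_frame(n); cv2.imwrite(f"pics/{n}3.png",f[:,:,::-1])
s=state();print(np.round(s["eef_pos"],4),s["ft_force"])
a=cv2.imread('pics/side3.png')[70:320,220:420]; cv2.imwrite('pics/side3z.png',cv2.resize(a,None,fx=2.4,fy=2.4,interpolation=cv2.INTER_CUBIC))
E
```

```text
[0.5602 0.0268 0.2674] [ 1.89442346 -1.38315276 -3.34829104]
```

View pics/wrist3.png

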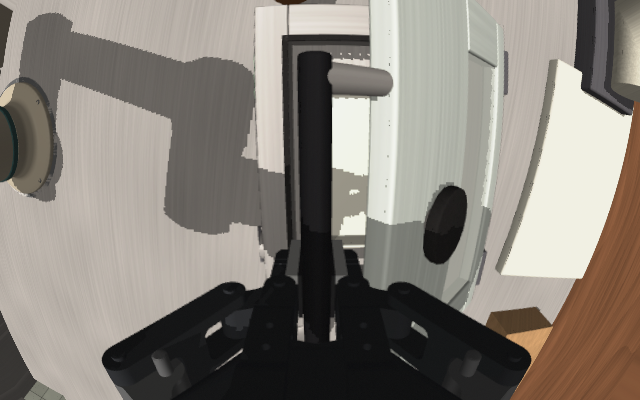

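View pics/side3z.png

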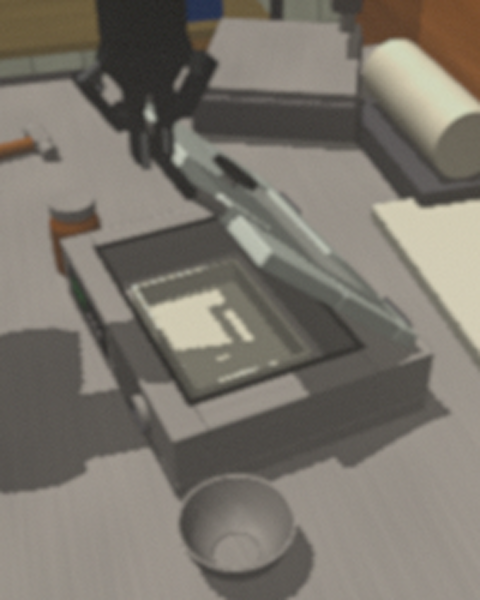

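```bash
python3 -m handwheel '[[-0.0035,0.0041,0,0],[-0.0035,0.0041,0,0],[-0.0035,0.0041,0,0],[-0.0035,0.0041,0,0],[-0.0035,0.0041,0,0],[-0.0035,0.0041,0,0],[-0.0035,0.0041,0,0],[-0.0035,0.0041,0,0]]'; python3 -m handwheel '[[-0.0028,0.0046,0,0],[-0.0028,0.0046,0,0],[-0.0028,0.0046,0,0],[-0.0028,0.0046,0,0],[-0.0028,0.0046,0,0],[-0.0028,0.0046,0,0],[-0.0028,0.0046,0,0],[-0.0028,0.0046,0,0]]'
```

```text
t: 5.7
eef_pos: [0.534, 0.0223, 0.2355]
tool_rot: [[0.986, 0.002, -0.164], [0.164, -0.001, 0.986], [0.002, -1.0, -0.001]]
ft_force: [6.0, -2.7, -2.2]
gripper_width: 0.0119
t: 6.37
eef_pos: [0.5119, 0.0185, 0.1988]
tool_rot: [[0.986, 0.002, -0.164], [0.164, -0.001, 0.986], [0.002, -1.0, -0.001]]
ft_force: [4.9, -4.3, -1.2]
gripper_width: 0.012
```

```bash
python3 -m handwheel '[[-0.002,0.005,0,0],[-0.002,0.005,0,0],[-0.002,0.005,0,0],[-0.002,0.005,0,0],[-0.002,0.005,0,0],[-0.002,0.005,0,0],[-0.002,0.005,0,0],[-0.002,0.005,0,0]]'; python3 -m handwheel '[[-0.001,0.004,0,0],[-0.001,0.004,0,0],[-0.001,0.004,0,0],[-0.001,0.004,0,0],[-0.001,0.004,0,0],[-0.001,0.004,0,0],[-0.001,0.004,0,0],[-0.001,0.004,0,0]]'
python3 - <<'E'
from rig import *
import cv2, numpy as np
for n in ["wrist","side"]:
    f=grab_frame(n); cv2.imwrite(f"pics/{n}4.png",f[:,:,::-1])
s=state();print(np.round(s["eef_pos"],4),s["ft_force"])
a=cv2.imread('pics/side4.png')[70:320,220:420]; cv2.imwrite('pics/side4z.png',cv2.resize(a,None,fx=2.4,fy=2.4,interpolation=cv2.INTER_CUBIC))
E
```

```text
t: 7.03
eef_pos: [0.4961, 0.0157, 0.159]
tool_rot: [[0.986, 0.002, -0.164], [0.164, -0.001, 0.986], [0.002, -1.0, -0.002]]
ft_force: [4.1, -5.4, 0.5]
gripper_width: 0.0121
t: 7.7
eef_pos: [0.4885, 0.0144, 0.1272]
tool_rot: [[0.986, 0.002, -0.164], [0.164, -0.001, 0.986], [0.002, -1.0, -0.002]]
ft_force: [5.1, -4.8, 0.4]
gripper_width: 0.012
[0.4884 0.0144 0.1267] [ 5.46873391 -5.55196563 -4.21925433]
```

View pics/wrist4.png

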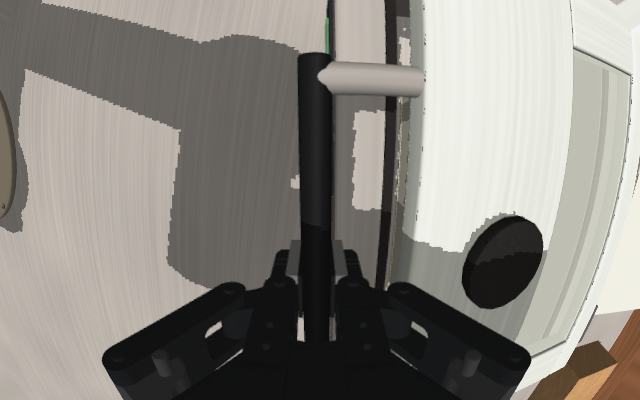

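View pics/side4z.png

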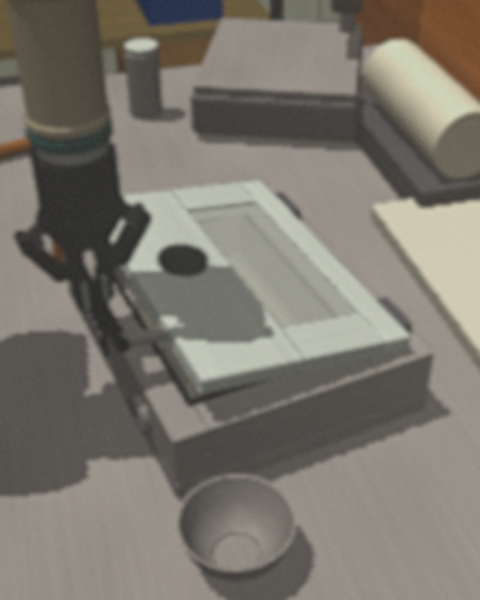

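```bash
python3 - <<'E'
import cv2
a=cv2.imread('pics/wrist4.png')[225:365,245:390]; cv2.imwrite('pics/w4z.png',cv2.resize(cv2.convertScaleAbs(a,alpha=2.5,beta=10),None,fx=4.2,fy=4.2,interpolation=cv2.INTER_CUBIC))
a=cv2.imread('pics/side4.png')[130:230,220:320]; cv2.imwrite('pics/s4z.png',cv2.resize(cv2.convertScaleAbs(a,alpha=2.2,beta=10),None,fx=6,fy=6,interpolation=cv2.INTER_CUBIC))
E
```

```text
(no output)
```

View pics/w4z.png

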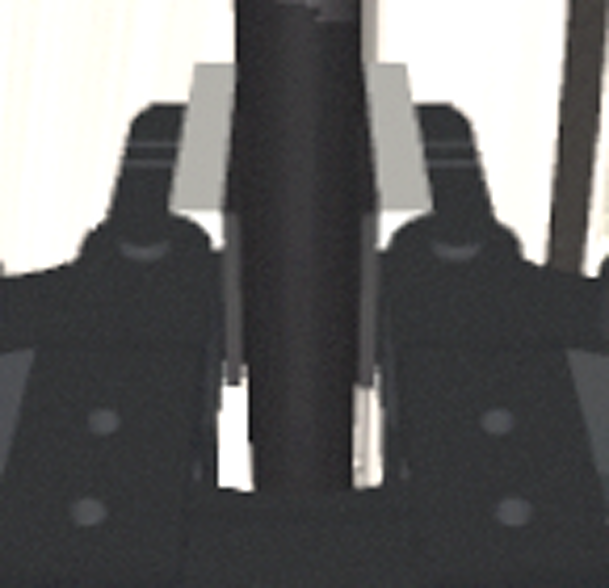

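View pics/s4z.png

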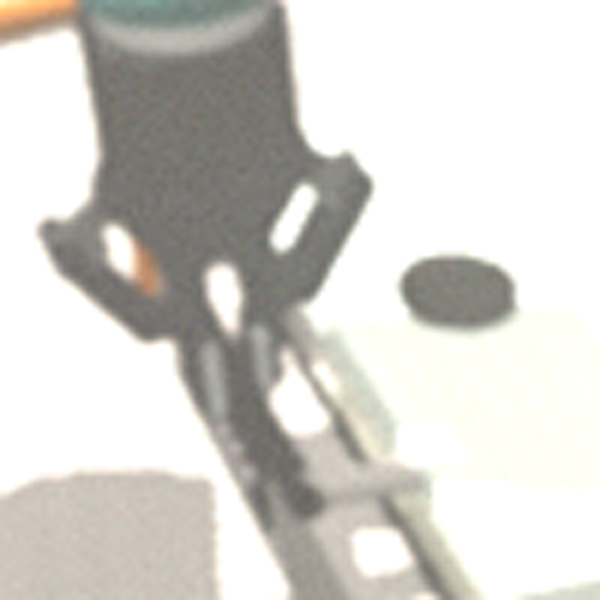

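```bash
python3 - <<'E'
import numpy as np
from scipy.optimize import least_squares
P=np.array([(.6307,.039,.3209),(.6125,.0359,.3105),(.5943,.0327,.2979),(.5611,.0269,.2684),(.534,.0223,.2355),(.5119,.0185,.1988),(.4961,.0157,.159),(.4885,.0144,.1272)])
f=P[:,0]*.9864+P[:,1]*.164
for k in(0,1,3):
  for fr in(0,1):
    g=lambda p:np.hypot(f[k:]-p[0],P[k:,2]-p[1])-(p[2] if fr else .2702)
    r=least_squares(g,[.75,.08,.27]);print(k,fr,r.x,r.fun*1e3)
print(.748*.9864+.06*.164)
E
```

```text
0 0 [0.75035077 0.07933953 0.27      ] [ 0.34494533  0.20217498 -0.05793639 -0.40635338 -0.44692689  0.01878847
  0.22226287  0.20206137]
0 1 [0.75548254 0.07544827 0.27632688] [ 0.01787955  0.07451421 -0.01417384 -0.14418235 -0.13664078  0.2179419
  0.15453389 -0.16987257]
1 0 [0.75023065 0.07908725 0.27      ] [ 0.3556269   0.07569103 -0.31512471 -0.39868168  0.02272352  0.18193505
  0.12862956]
1 1 [0.75532615 0.07553934 0.27615155] [ 0.09012172 -0.00492588 -0.14437238 -0.14154316  0.21267703  0.15326564
 -0.16522298]
3 0 [0.74984999 0.07816275 0.27      ] [ 0.06365573 -0.17112822  0.09286266  0.09335402 -0.07964405]
3 1 [0.74938218 0.07840691 0.26968424] [ 0.07530663 -0.17782035  0.08101414  0.08970529 -0.0682056 ]
0.7476672
```

```bash
python3 -m handwheel '[[0.001,-0.004,0,0],[0.001,-0.004,0,0],[0.001,-0.004,0,0],[0.001,-0.004,0,0],[0.001,-0.004,0,0],[0.001,-0.004,0,0],[0.001,-0.004,0,0],[0.001,-0.004,0,0]]'; python3 -m handwheel '[[0.002,-0.005,0,0],[0.002,-0.005,0,0],[0.002,-0.005,0,0],[0.002,-0.005,0,0],[0.002,-0.005,0,0],[0.002,-0.005,0,0],[0.002,-0.005,0,0],[0.002,-0.005,0,0]]'; python3 -m handwheel '[[0.0028,-0.0046,0,0],[0.0028,-0.0046,0,0],[0.0028,-0.0046,0,0],[0.0028,-0.0046,0,0],[0.0028,-0.0046,0,0],[0.0028,-0.0046,0,0],[0.0028,-0.0046,0,0],[0.0028,-0.0046,0,0]]';  python3 -m handwheel '[[0.0035,-0.0041,0,0],[0.0035,-0.0041,0,0],[0.0035,-0.0041,0,0],[0.0035,-0.0041,0,0],[0.0035,-0.0041,0,0],[0.0035,-0.0041,0,0],[0.0035,-0.0041,0,0],[0.0035,-0.0041,0,0]]'
```

```text
t: 8.47
eef_pos: [0.4953, 0.0156, 0.158]
tool_rot: [[0.986, -0.002, -0.165], [0.165, -0.001, 0.986], [-0.002, -1.0, -0.001]]
ft_force: [6.5, -5.4, -8.4]
gripper_width: 0.0117
t: 9.13
eef_pos: [0.5095, 0.0181, 0.1972]
tool_rot: [[0.986, -0.006, -0.165], [0.165, -0.002, 0.986], [-0.006, -1.0, -0.001]]
ft_force: [5.0, -5.3, -8.5]
gripper_width: 0.0118
t: 9.8
eef_pos: [0.5291, 0.0216, 0.2334]
tool_rot: [[0.986, -0.012, -0.165], [0.165, -0.002, 0.986], [-0.012, -1.0, -0.0]]
ft_force: [0.7, -5.9, -5.9]
gripper_width: 0.0117
t: 10.47
eef_pos: [0.554, 0.0259, 0.2665]
tool_rot: [[0.986, -0.018, -0.164], [0.164, -0.003, 0.986], [-0.018, -1.0, -0.0]]
ft_force: [-5.8, -6.6, 0.1]
gripper_width: 0.0115
```

```bash
python3 -m handwheel '[[0.0041,-0.0035,0,0],[0.0041,-0.0035,0,0],[0.0041,-0.0035,0,0],[0.0041,-0.0035,0,0],[0.0041,-0.0035,0,0],[0.0041,-0.0035,0,0],[0.0041,-0.0035,0,0],[0.0041,-0.0035,0,0]]'; python3 -m handwheel '[[0.0046,-0.0028,0,0],[0.0046,-0.0028,0,0],[0.0046,-0.0028,0,0],[0.0046,-0.0028,0,0],[0.0046,-0.0028,0,0],[0.0046,-0.0028,0,0],[0,0,0,0],[0,0,0,0]]'
```

```text
t: 11.13
eef_pos: [0.5848, 0.0312, 0.2968]
tool_rot: [[0.986, -0.019, -0.164], [0.164, -0.003, 0.986], [-0.019, -1.0, -0.0]]
ft_force: [-12.3, -6.0, 10.9]
gripper_width: 0.0117
t: 11.8
eef_pos: [0.6142, 0.0364, 0.3173]
tool_rot: [[0.986, -0.01, -0.164], [0.164, -0.002, 0.986], [-0.01, -1.0, -0.001]]
ft_force: [-13.8, -5.0, 20.4]
gripper_width: 0.0119
```

```bash
python3 -m handwheel '[[0,0,0,0],[0,0,0,0],[0,0,0,0],[0,0,0,0]]' 0.04; python3 - <<'E'
from rig import *
import cv2, numpy as np
s=state();print(np.round(s["eef_pos"],4),s["ft_force"])
for n in ["wrist","side","scene"]:
    f=grab_frame(n); cv2.imwrite(f"pics/{n}5.png",f[:,:,::-1])
a=cv2.imread('pics/side5.png')[70:270,240:440]; cv2.imwrite('pics/side5z.png',cv2.resize(a,None,fx=3,fy=3,interpolation=cv2.INTER_CUBIC))
E
```

```text
t: 12.13
eef_pos: [0.6197, 0.0379, 0.3123]
tool_rot: [[0.986, -0.004, -0.165], [0.165, 0.001, 0.986], [-0.003, -1.0, 0.002]]
ft_force: [1.0, -0.5, 0.3]
gripper_width: 0.0404
[0.6197 0.0379 0.3123] [ 1.00281564 -0.4830218   0.29288044]
```

View pics/wrist5.png

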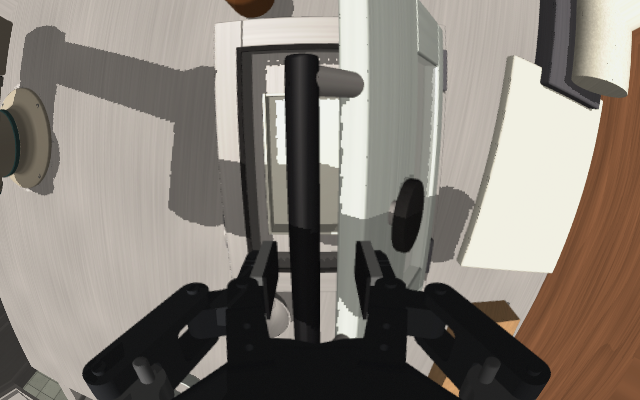

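View pics/side5z.png

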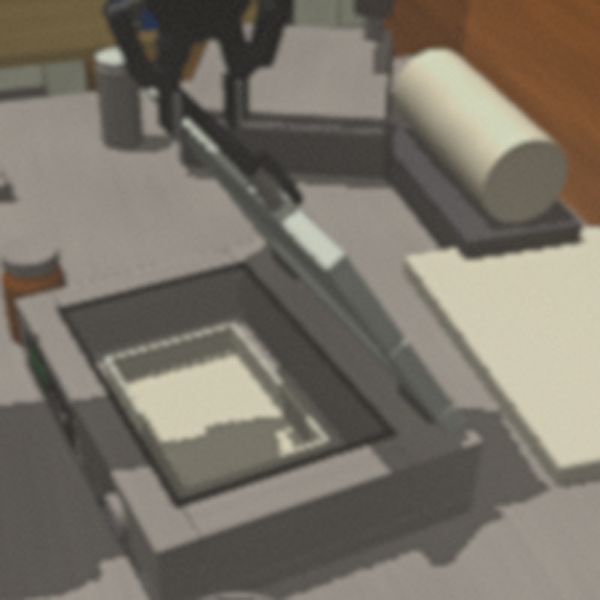

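```bash
python3 -m handwheel '[[-0.003,-0.004,0,0],[-0.003,-0.004,0,0],[0,0,0,0],[0,0,0,0]]';  python3 -m handwheel '[[0,0,0,0],[0,0,0,0],[0,0,0,0],[0,0,0,0],[0,0,0,0]]' 0; python3 - <<'E'
from rig import *
import cv2, numpy as np
s=state();print(np.round(s["eef_pos"],4),s["ft_force"])
for n in ["wrist","side"]:
    f=grab_frame(n); cv2.imwrite(f"pics/{n}6.png",f[:,:,::-1])
a=cv2.imread('pics/wrist6.png')[225:365,245:390]; cv2.imwrite('pics/w6z.png',cv2.resize(cv2.convertScaleAbs(a,alpha=2.5,beta=10),None,fx=4.2,fy=4.2,interpolation=cv2.INTER_CUBIC))
E
```

```text
t: 12.62
eef_pos: [0.6148, 0.0362, 0.3224]
tool_rot: [[0.986, 0.001, -0.164], [0.164, 0.0, 0.986], [0.001, -1.0, -0.0]]
ft_force: [0.2, -0.0, 0.3]
gripper_width: 0.0399
t: 13.03
eef_pos: [0.6145, 0.0363, 0.3219]
tool_rot: [[0.986, -0.0, -0.164], [0.164, -0.0, 0.986], [-0.0, -1.0, 0.0]]
ft_force: [-1.4, -1.0, 2.1]
gripper_width: 0.0114
[0.6145 0.0363 0.3219] [-1.37782224 -0.97472688  2.11761091]
```

View pics/w6z.png

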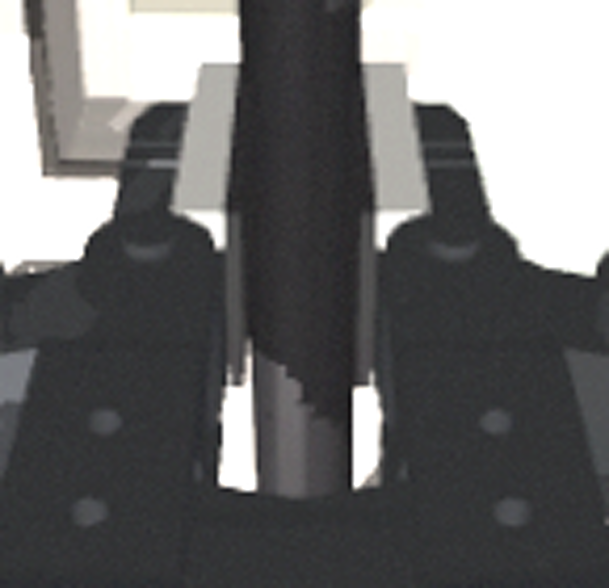

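```bash
python3 - <<'E'
from h import *
import cv2
ey=np.array([-.1645,.9864,0])
poses={1:(.6355,.0379,.3975),2:(.6307,.039,.3209),3:(.5602,.0268,.2674),4:(.4884,.0144,.1267),5:(.6197,.0379,.3123),6:(.6145,.0363,.3219)}
c,s=.9864,.1645
R=np.array([[c,0,-s],[s,0,c],[0,-1,0]])
for k,p in poses.items():
    g=cv2.imread(f'pics/wrist{k}.png').max(2).astype(int)
    col=302 if k==5 else 314
    v=next(r for r in range(20,120) if (g[r:r+6,col]<55).all())
    o,d=wray(col,v-.5,np.array(p),R)
    q=o+d*((.0319-o@ey)/(d@ey)); print(k,v,g[v-2:v+2,col],'z',q[2].round(4),'off',(q[2]-p[2]).round(4))
E
```

```text
Traceback (most recent call last):
StopIteration
```

```bash
python3 - <<'E'
from h import *
import cv2
ey=np.array([-.1645,.9864,0])
poses={1:(.6355,.0379,.3975),2:(.6307,.039,.3209),3:(.5602,.0268,.2674),4:(.4884,.0144,.1267),5:(.6197,.0379,.3123),6:(.6145,.0363,.3219)}
c,s=.9864,.1645
R=np.array([[c,0,-s],[s,0,c],[0,-1,0]])
for k,p in poses.items():
    g=cv2.imread(f'pics/wrist{k}.png').max(2).astype(int)
    col=302 if k==5 else 314
    pr=g[40:80,col-2:col+3].mean(1)
    v=40+int(np.argmin(np.diff(pr)))+1
    o,d=wray(col,v-.5,np.array(p),R)
    q=o+d*((.0319-o@ey)/(d@ey)); print(k,v,pr[v-42:v-37].round(),'z',q[2].round(4),'off',(q[2]-p[2]).round(4))
E
```

```text
1 53 [211. 155.  42.  42.  42.] z 0.398 off 0.0005
2 44 [220. 185.  42.  42.  42.] z 0.3525 off 0.0316
3 51 [114.  95.  37.  29.  30.] z 0.2819 off 0.0145
4 52 [188. 161.  80.  28.  32.] z 0.1362 off 0.0095
5 44 [226. 141.  42.  42.  43.] z 0.3478 off 0.0355
6 44 [221. 200.  59.  42.  41.] z 0.3535 off 0.0316
```

```bash
python3 - <<'E'
from h import *
import cv2
ey=np.array([-.1645,.9864,0])
poses={1:(.6355,.0379,.3975),2:(.6307,.039,.3209),3:(.5602,.0268,.2674),4:(.4884,.0144,.1267),5:(.6197,.0379,.3123),6:(.6145,.0363,.3219)}
c,s=.9864,.1645
R=np.array([[c,0,-s],[s,0,c],[0,-1,0]])
for k,p in poses.items():
    g=cv2.imread(f'pics/wrist{k}.png').max(2).astype(int)
    col=302 if k==5 else 314
    print(k,g[46:76,col-2:col+3].mean(1).round().astype(int).tolist())
    for v in (50,51,52,53,54,55,56,58,68,70):
        o,d=wray(col,v-.5,np.array(p),R)
        q=o+d*((.0319-o@ey)/(d@ey)); print(v,(q[2]-p[2]).round(4),end='; ')
    print()
a=np.hstack([cv2.imread(f'pics/wrist{k}.png')[35:105,270:340] for k in (2,4,5,6)])
cv2.imwrite('pics/ends.png',cv2.resize(cv2.convertScaleAbs(a,alpha=2),None,fx=2.8,fy=2.8,interpolation=cv2.INTER_NEAREST))
E
```

```text
1 [222, 222, 223, 223, 221, 211, 155, 42, 42, 42, 42, 52, 81, 105, 112, 111, 112, 112, 118, 119, 112, 90, 30, 45, 53, 54, 53, 53, 53, 53]
50 0.0084; 51 0.0059; 52 0.0033; 53 0.0005; 54 -0.0023; 55 -0.0052; 56 -0.0083; 58 -0.0149; 68 -0.0592; 70 -0.0713; 
2 [42, 42, 42, 50, 53, 35, 31, 40, 50, 57, 58, 58, 58, 57, 58, 58, 58, 58, 57, 58, 57, 58, 58, 57, 58, 57, 58, 58, 57, 57]
50 0.0194; 51 0.0171; 52 0.0147; 53 0.0122; 54 0.0096; 55 0.0069; 56 0.0041; 58 -0.0019; 68 -0.0423; 70 -0.0534; 
3 [113, 113, 114, 114, 95, 37, 29, 30, 31, 32, 32, 32, 32, 32, 32, 32, 32, 32, 32, 32, 32, 32, 32, 31, 32, 32, 32, 33, 32, 32]
50 0.0168; 51 0.0145; 52 0.012; 53 0.0095; 54 0.0068; 55 0.0041; 56 0.0012; 58 -0.0049; 68 -0.0462; 70 -0.0576; 
4 [188, 188, 188, 188, 188, 161, 80, 28, 32, 36, 38, 38, 39, 39, 38, 39, 38, 38, 38, 38, 38, 38, 38, 39, 38, 38, 39, 38, 38, 39]
50 0.0144; 51 0.012; 52 0.0095; 53 0.0069; 54 0.0042; 55 0.0014; 56 -0.0016; 58 -0.0078; 68 -0.05; 70 -0.0616; 
5 [43, 43, 41, 43, 59, 63, 76, 70, 29, 43, 51, 55, 56, 55, 55, 55, 55, 55, 55, 55, 55, 54, 55, 55, 55, 55, 55, 55, 55, 54]
50 0.0238; 51 0.0216; 52 0.0193; 53 0.0169; 54 0.0145; 55 0.0119; 56 0.0092; 58 0.0034; 68 -0.0354; 70 -0.046; 
6 [41, 41, 39, 44, 60, 65, 92, 113, 94, 50, 36, 49, 58, 62, 63, 62, 62, 62, 62, 62, 62, 62, 61, 61, 61, 61, 61, 61, 61, 61]
50 0.0194; 51 0.0171; 52 0.0147; 53 0.0122; 54 0.0096; 55 0.0069; 56 0.0041; 58 -0.0019; 68 -0.0423; 70 -0.0534;
```

View pics/ends.png

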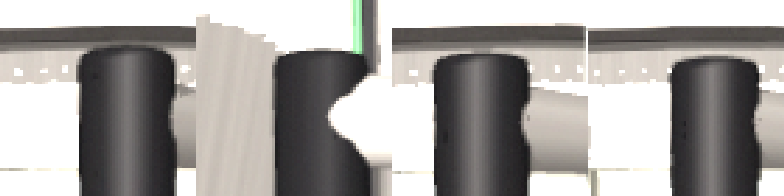

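```bash
python3 -m handwheel '[[0,0,0,0],[0,0,0,0],[0,0.003,0,0],[0,0,0,0]]' 0.03;  python3 -m handwheel '[[0,0,0,0],[0,0,0,0],[0,0,0,0],[0,0,0,0],[0,0,0,0]]' 0;python3 -m handwheel '[[-0.0044,0.0031,0,0],[-0.0044,0.0031,0,0],[-0.0044,0.0031,0,0],[-0.0044,0.0031,0,0]]'
```

```text
t: 13.47
eef_pos: [0.6146, 0.0363, 0.3179]
tool_rot: [[0.986, -0.001, -0.164], [0.164, 0.0, 0.986], [-0.001, -1.0, 0.0]]
ft_force: [0.1, 0.3, -0.2]
gripper_width: 0.0296
t: 13.88
eef_pos: [0.6147, 0.0363, 0.3186]
tool_rot: [[0.986, -0.0, -0.164], [0.164, 0.0, 0.986], [-0.0, -1.0, 0.0]]
ft_force: [0.1, -1.6, -0.1]
gripper_width: 0.0117
t: 14.22
eef_pos: [0.5982, 0.0334, 0.3077]
tool_rot: [[0.986, 0.005, -0.164], [0.164, 0.0, 0.986], [0.005, -1.0, -0.001]]
ft_force: [0.6, 0.2, 5.2]
gripper_width: 0.0115
```

```bash
python3 -m handwheel '[[-0.0042,0.0034,0,0],[-0.0042,0.0034,0,0],[-0.0042,0.0034,0,0],[-0.0042,0.0034,0,0],[-0.0042,0.0034,0,0],[-0.0042,0.0034,0,0],[-0.0042,0.0034,0,0],[-0.0042,0.0034,0,0]]'; python3 -m handwheel '[[-0.0036,0.004,0,0],[-0.0036,0.004,0,0],[-0.0036,0.004,0,0],[-0.0036,0.004,0,0],[-0.0036,0.004,0,0],[-0.0036,0.004,0,0],[-0.0036,0.004,0,0],[-0.0036,0.004,0,0]]'
```

```text
t: 14.88
eef_pos: [0.565, 0.0276, 0.2788]
tool_rot: [[0.986, 0.003, -0.164], [0.164, -0.0, 0.986], [0.003, -1.0, -0.001]]
ft_force: [2.8, -0.8, 10.1]
gripper_width: 0.0119
t: 15.55
eef_pos: [0.5367, 0.0229, 0.2465]
tool_rot: [[0.986, 0.003, -0.164], [0.164, -0.0, 0.986], [0.003, -1.0, -0.001]]
ft_force: [5.9, -2.4, -3.1]
gripper_width: 0.0118
```

```bash
python3 -m handwheel '[[-0.0028,0.0046,0,0],[-0.0028,0.0046,0,0],[-0.0028,0.0046,0,0],[-0.0028,0.0046,0,0],[-0.0028,0.0046,0,0],[-0.0028,0.0046,0,0],[-0.0028,0.0046,0,0],[-0.0028,0.0046,0,0]]'; python3 -m handwheel '[[-0.002,0.005,0,0],[-0.002,0.005,0,0],[-0.002,0.005,0,0],[-0.002,0.005,0,0],[-0.002,0.005,0,0],[-0.002,0.005,0,0],[-0.002,0.005,0,0],[-0.002,0.005,0,0]]'
```

```text
t: 16.22
eef_pos: [0.5138, 0.0189, 0.2098]
tool_rot: [[0.986, 0.001, -0.164], [0.164, -0.001, 0.986], [0.001, -1.0, -0.001]]
ft_force: [5.6, -3.8, -0.8]
gripper_width: 0.0118
t: 16.88
eef_pos: [0.4976, 0.0161, 0.1699]
tool_rot: [[0.986, -0.0, -0.165], [0.165, -0.001, 0.986], [-0.0, -1.0, -0.001]]
ft_force: [3.1, -4.1, 0.8]
gripper_width: 0.0115
```

```bash
python3 -m handwheel '[[-0.001,0.004,0,0],[-0.001,0.004,0,0],[-0.001,0.004,0,0],[-0.001,0.004,0,0],[-0.001,0.004,0,0],[-0.001,0.004,0,0],[-0.001,0.004,0,0],[-0.001,0.004,0,0]]';python3 -m handwheel '[[-0.0005,0.0028,0,0],[-0.0005,0.0028,0,0],[-0.0005,0.0028,0,0],[-0.0004,0.0028,0,0],[-0.0003,0.0028,0,0],[-0.0003,0.0028,0,0],[-0.0003,0.0028,0,0],[-0.0003,0.0028,0,0]]'
python3 - <<'E'
from rig import *
import cv2, numpy as np
for n in ["wrist","side"]:
    f=grab_frame(n); cv2.imwrite(f"pics/{n}7.png",f[:,:,::-1])
s=state();print(np.round(s["eef_pos"],4),s["ft_force"])
a=cv2.imread('pics/side7.png')[100:270,220:390]; cv2.imwrite('pics/side7z.png',cv2.resize(a,None,fx=3.5,fy=3.5,interpolation=cv2.INTER_CUBIC))
E
```

```text
t: 17.55
eef_pos: [0.4893, 0.0147, 0.1378]
tool_rot: [[0.986, -0.001, -0.165], [0.165, -0.002, 0.986], [-0.001, -1.0, -0.001]]
ft_force: [1.8, -5.6, 0.8]
gripper_width: 0.0119
t: 18.22
eef_pos: [0.486, 0.0143, 0.1155]
tool_rot: [[0.986, -0.002, -0.164], [0.164, -0.001, 0.986], [-0.002, -1.0, -0.001]]
ft_force: [1.7, -5.9, 1.3]
gripper_width: 0.0115
[0.486  0.0143 0.1151] [ 1.677123   -6.12558645 -2.59355656]
```

View pics/side7z.png

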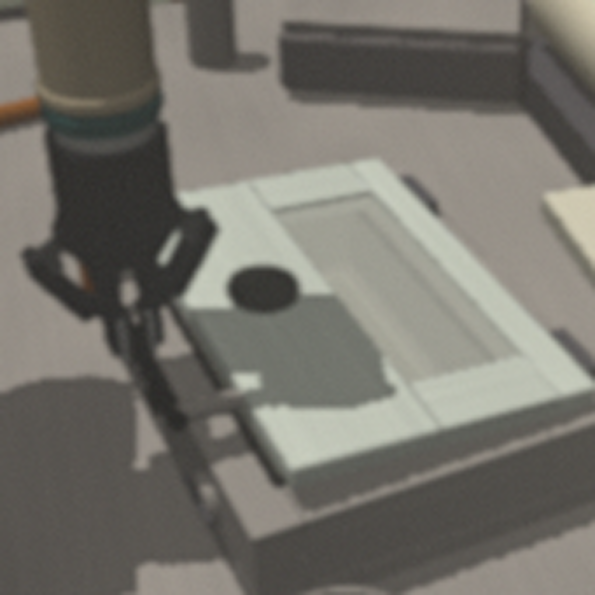

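View pics/wrist7.png

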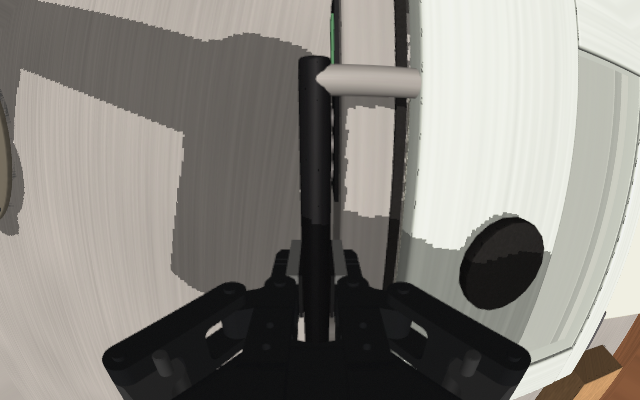

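```bash
python3 -m handwheel '[[-0.0002,0.002,0,0],[-0.0002,0.002,0,0],[-0.0002,0.002,0,0],[-0.0002,0.002,0,0],[-0.0001,0.002,0,0],[0,0.002,0,0],[0,0.0015,0,0],[0,0.001,0,0]]';python3 -m handwheel '[[0,0.001,0,0],[0,0.001,0,0],[0,0.001,0,0],[0,0.001,0,0]]'
```

```text
t: 18.98
eef_pos: [0.4849, 0.014, 0.1009]
tool_rot: [[0.986, -0.002, -0.165], [0.165, -0.002, 0.986], [-0.002, -1.0, -0.001]]
ft_force: [0.4, -5.7, 0.0]
gripper_width: 0.0115
t: 19.32
eef_pos: [0.4848, 0.014, 0.0972]
tool_rot: [[0.986, -0.002, -0.165], [0.165, -0.002, 0.986], [-0.002, -1.0, -0.001]]
ft_force: [-1.7, -6.6, 7.2]
gripper_width: 0.0112
```

```bash
python3 -m handwheel '[[0,0.001,0,0],[0,0.001,0,0],[0,0,0,0]]'; python3 - <<'E'
from rig import *
import cv2, numpy as np
for n in ["wrist","side"]:
    f=grab_frame(n); cv2.imwrite(f"pics/{n}8.png",f[:,:,::-1])
s=state();print(np.round(s["eef_pos"],4),s["ft_force"])
a=cv2.imread('pics/side8.png')[100:270,220:390]; cv2.imwrite('pics/side8z.png',cv2.resize(a,None,fx=3.5,fy=3.5,interpolation=cv2.INTER_CUBIC))
E
```

```text
t: 19.57
eef_pos: [0.4847, 0.014, 0.0962]
tool_rot: [[0.986, -0.002, -0.165], [0.165, -0.002, 0.986], [-0.003, -1.0, -0.001]]
ft_force: [-1.7, -6.4, 10.5]
gripper_width: 0.0114
[0.4847 0.014  0.0962] [-0.58747692 -6.03775865  9.38511794]
```

View pics/side8z.png

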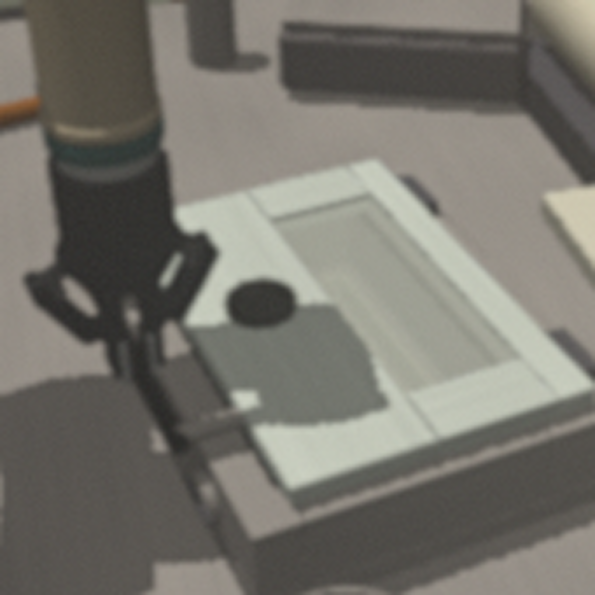

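View pics/wrist8.png

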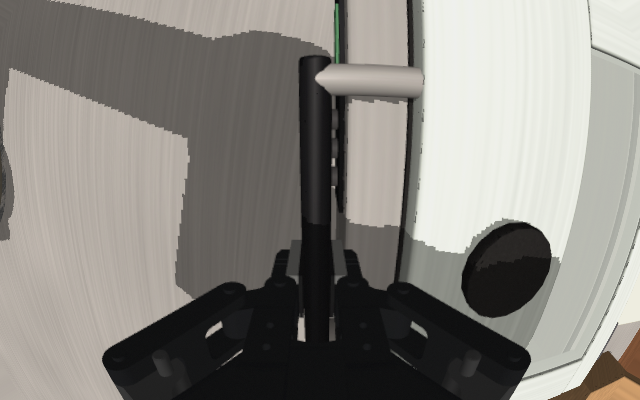

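```bash
python3 -m handwheel '[[0,0.001,0,0],[0,0,0,0]]'; python3 -m handwheel '[[0,0.001,0,0],[0,0,0,0]]'
```

```text
t: 19.83
eef_pos: [0.4847, 0.014, 0.0958]
tool_rot: [[0.986, -0.002, -0.165], [0.165, -0.002, 0.986], [-0.003, -1.0, -0.001]]
ft_force: [-2.0, -6.3, 14.2]
gripper_width: 0.0117
t: 20.0
eef_pos: [0.4847, 0.014, 0.0955]
tool_rot: [[0.986, -0.002, -0.165], [0.165, -0.002, 0.986], [-0.002, -1.0, -0.002]]
ft_force: [-3.7, -5.3, 18.8]
gripper_width: 0.0114
```

```bash
python3 -m handwheel '[[0,-0.001,0,0],[0,-0.001,0,0],[0,-0.001,0,0],[0,-0.0005,0,0],[0,0,0,0]]'
```

```text
t: 20.42
eef_pos: [0.4847, 0.014, 0.0968]
tool_rot: [[0.986, -0.003, -0.165], [0.165, -0.002, 0.986], [-0.003, -1.0, -0.001]]
ft_force: [0.6, -6.7, 2.6]
gripper_width: 0.0115
```

```bash
python3 -m handwheel '[[0,0,0,0],[0,0,0,0],[0,0,0,0],[0,0,0,0]]' 0.034; python3 -m handwheel '[[0,-0.01,0,0],[0,-0.01,0,0],[0,-0.02,0,0],[0,-0.02,0,0],[0,-0.02,0,0],[0,-0.02,0,0],[0,-0.02,0,0],[0,0,0,0]]'; python3 - <<'E'
from rig import *
import cv2, numpy as np
s=state();print(np.round(s["eef_pos"],4),s["ft_force"])
for n in ["wrist","side","scene"]:
    f=grab_frame(n); cv2.imwrite(f"pics/{n}9.png",f[:,:,::-1])
a=cv2.imread('pics/side9.png')[100:270,220:390]; cv2.imwrite('pics/side9z.png',cv2.resize(a,None,fx=3.5,fy=3.5,interpolation=cv2.INTER_CUBIC))
a=cv2.imread('pics/scene9.png')[100:320,230:450]; cv2.imwrite('pics/scene9z.png',cv2.resize(a,None,fx=2.7,fy=2.7,interpolation=cv2.INTER_CUBIC))
E
```

```text
t: 20.75
eef_pos: [0.4849, 0.0156, 0.0964]
tool_rot: [[0.986, -0.002, -0.164], [0.164, 0.001, 0.986], [-0.002, -1.0, 0.002]]
ft_force: [-0.6, -0.4, 0.5]
gripper_width: 0.0343
t: 21.42
eef_pos: [0.488, 0.0151, 0.2204]
tool_rot: [[0.986, 0.007, -0.164], [0.164, 0.0, 0.986], [0.007, -1.0, -0.001]]
ft_force: [1.4, 0.2, 0.1]
gripper_width: 0.0341
[0.488  0.0151 0.2204] [1.40719979 0.17284669 0.119081  ]
```

View pics/wrist9.png

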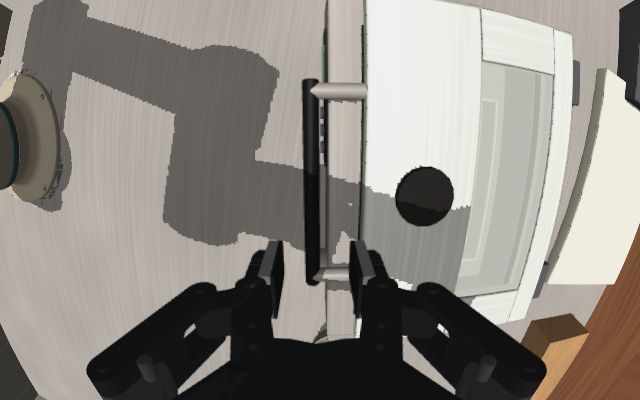

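View pics/side9z.png

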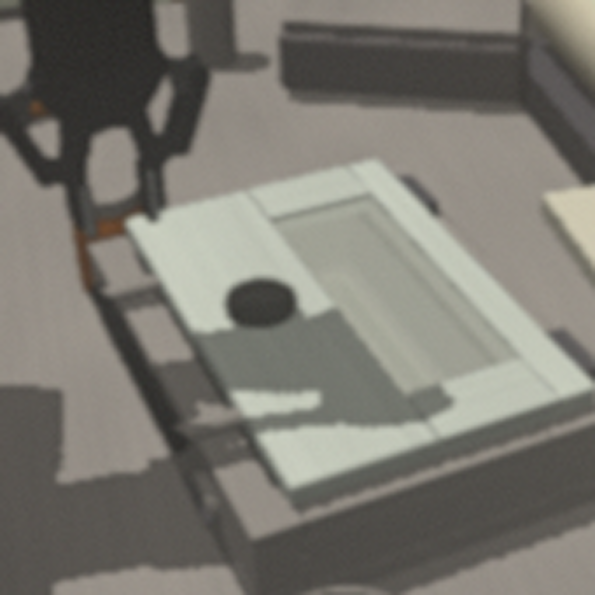

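View pics/scene9z.png

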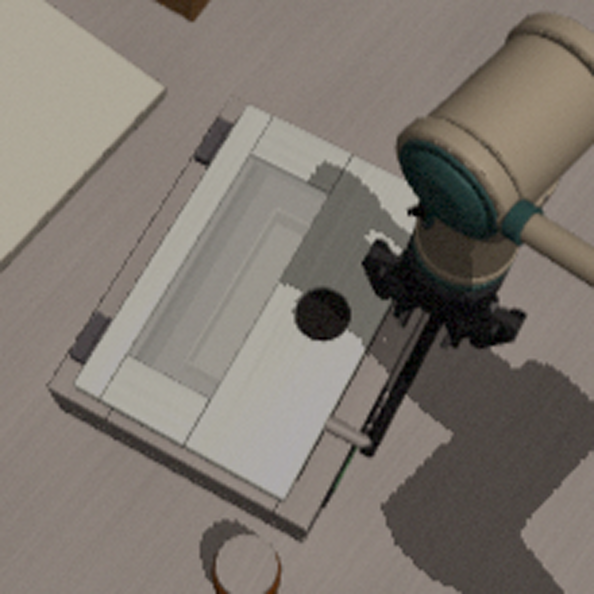

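```bash
python3 - <<'E'
from h import *
import cv2
np.set_printoptions(precision=4,suppress=True)
f=cv2.imread('pics/scene9.png').max(2);m=np.zeros_like(f);m[200:235,330:366]=(f[200:235,330:366]<48)
k,l,st,ce=cv2.connectedComponentsWithStats(m);i=1+np.argmax(st[1:,4]);print(st[i],ce[i])
f=cv2.imread('pics/side9.png').max(2);m=np.zeros_like(f);m[172:200,277:312]=(f[172:200,277:312]<75)
k,l,st,ce2=cv2.connectedComponentsWithStats(m);j=1+np.argmax(st[1:,4]);print(st[j],ce2[j])
print(tri(ce[i],ce2[j]))
s=state();p,R=np.array(s["eef_pos"]),np.array(s["tool_rot"])
for z in(.115,.125,.135):
    print(z,plane("scene",*ce[i],z),plane("side",*ce2[j],z),wplane(424.5,196,p,R,z))
ex=np.array([.9864,.1645]);ey=np.array([-.1645,.9864])
for q in(plane("scene",*ce[i],.125),):print(q[:2]@ex,q[:2]@ey)
print(p[:2]@ex,p[:2]@ey)
E
```

```text
[340 207  20  19 298] [349.2013 216.057 ]
[286 181  18  12 181] [294.3094 186.5414]
(array([0.5787, 0.0294, 0.1174]), np.float64(0.0003984587424719003))
0.115 [0.5793 0.0286 0.115 ] [0.579  0.0325 0.115 ] [0.5729 0.0332 0.115 ]
0.125 [0.5776 0.0317 0.125 ] [0.5767 0.019  0.125 ] [0.5686 0.0356 0.125 ]
0.135 [0.5759 0.0349 0.135 ] [0.5743 0.0055 0.135 ] [0.5643 0.0381 0.135 ]
0.5749627088067373 -0.06370737437200469
0.48116560268363306 -0.06487345303184831
```

```bash
python3 -m handwheel '[[0.0235,0,0,0],[0.0235,0,0,0],[0.0235,0,0,0],[0.023,0,0,0],[0,0.02,0,0],[0,0.02,0,0],[0,0,0,0],[0,0,0,0]]' 0; python3 - <<'E'
from rig import *
import cv2, numpy as np
s=state();print(np.round(s["eef_pos"],4),s["ft_force"])
for n in ["wrist","side","scene"]:
    f=grab_frame(n); cv2.imwrite(f"pics/{n}10.png",f[:,:,::-1])
a=cv2.imread('pics/side10.png')[100:270,220:390]; cv2.imwrite('pics/side10z.png',cv2.resize(a,None,fx=3.5,fy=3.5,interpolation=cv2.INTER_CUBIC))
E
```

```text
t: 22.23
eef_pos: [0.5765, 0.0304, 0.1744]
tool_rot: [[0.986, -0.006, -0.164], [0.164, 0.001, 0.986], [-0.006, -1.0, 0.002]]
ft_force: [0.5, -0.7, 1.1]
gripper_width: 0.0001
[0.5765 0.0304 0.1744] [ 0.46892885 -0.72446497  1.05489169]
```

View pics/wrist10.png

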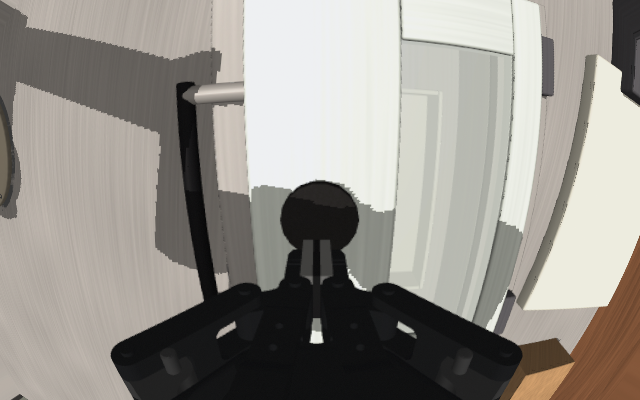

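View pics/side10z.png

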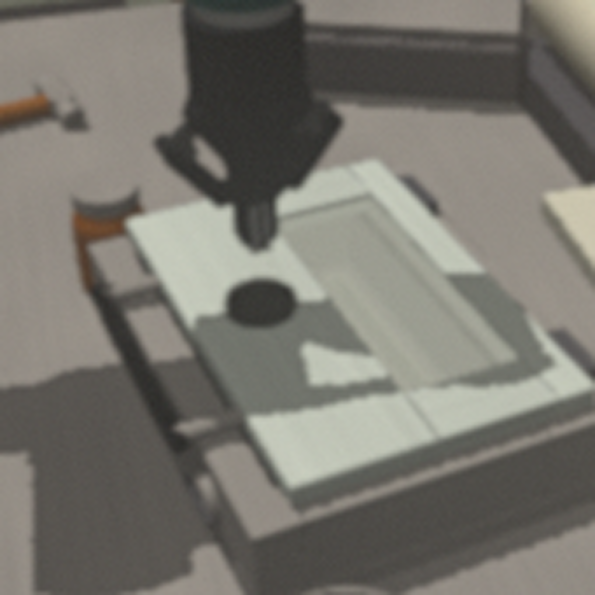

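```bash
python3 -m handwheel '[[0.001,0.01,0,0],[0,0.01,0,0],[0,0.005,0,0],[0,0,0,0]]'; python3 -m handwheel '[[0,0.002,0,0],[0,0.002,0,0],[0,0,0,0]]'; python3 -m handwheel '[[0,0.002,0,0],[0,0.002,0,0],[0,0,0,0]]'
```

```text
t: 22.72
eef_pos: [0.578, 0.0304, 0.1502]
tool_rot: [[0.986, -0.003, -0.164], [0.164, 0.0, 0.986], [-0.003, -1.0, 0.001]]
ft_force: [-0.3, 0.6, -0.5]
gripper_width: -0.0005
t: 22.97
eef_pos: [0.5792, 0.0304, 0.1477]
tool_rot: [[0.986, -0.0, -0.164], [0.164, 0.0, 0.986], [-0.0, -1.0, 0.0]]
ft_force: [-0.4, 0.1, 0.6]
gripper_width: 0.0
t: 23.22
eef_pos: [0.5791, 0.0304, 0.1436]
tool_rot: [[0.986, -0.0, -0.164], [0.164, 0.0, 0.986], [-0.0, -1.0, 0.0]]
ft_force: [-0.1, -0.1, -0.3]
gripper_width: 0.0003
```

```bash
for i in 1; do python3 -m handwheel '[[0,0.002,0,0],[0,0.002,0,0],[0,0,0,0]]'; done;  python3 -m handwheel '[[0,0.0015,0,0],[0,0.0015,0,0],[0,0,0,0]]'
```

```text
t: 23.47
eef_pos: [0.579, 0.0304, 0.1395]
tool_rot: [[0.986, -0.001, -0.164], [0.164, 0.0, 0.986], [-0.001, -1.0, 0.0]]
ft_force: [-0.4, 1.0, 0.1]
gripper_width: 0.0001
t: 23.72
eef_pos: [0.5791, 0.0304, 0.1366]
tool_rot: [[0.986, -0.0, -0.164], [0.164, 0.0, 0.986], [-0.0, -1.0, 0.0]]
ft_force: [-1.2, 0.0, 0.3]
gripper_width: -0.0002
```

```bash
python3 -m handwheel '[[0,0.0015,0,0],[0,0.0015,0,0],[0,0,0,0]]'
```

```text
t: 23.97
eef_pos: [0.5791, 0.0304, 0.1336]
tool_rot: [[0.986, -0.001, -0.164], [0.164, 0.0, 0.986], [-0.001, -1.0, 0.0]]
ft_force: [0.4, 0.6, -0.3]
gripper_width: 0.0
```

```bash
python3 -m handwheel '[[0,0.0015,0,0],[0,0.0015,0,0],[0,0,0,0]]'
```

```text
t: 24.22
eef_pos: [0.5794, 0.0304, 0.1311]
tool_rot: [[0.986, 0.0, -0.164], [0.164, 0.0, 0.986], [0.0, -1.0, -0.0]]
ft_force: [0.1, 0.1, 1.3]
gripper_width: -0.0002
```

```bash
python3 -m handwheel '[[0,0.001,0,0],[0,0.001,0,0],[0,0,0,0]]'
```

```text
t: 24.47
eef_pos: [0.5794, 0.0304, 0.1308]
tool_rot: [[0.986, 0.001, -0.164], [0.164, -0.0, 0.986], [0.001, -1.0, -0.0]]
ft_force: [-3.1, -0.2, 10.9]
gripper_width: -0.0002
```

```bash
python3 -m handwheel '[[0,0.0009,0,0],[0,0,0,0]]'; python3 -m handwheel '[[0,0,0,0],[0,0,0,0],[0,0,0,0]]'
```

```text
t: 24.63
eef_pos: [0.5794, 0.0304, 0.1307]
tool_rot: [[0.986, 0.002, -0.164], [0.164, -0.0, 0.986], [0.002, -1.0, -0.0]]
ft_force: [-4.6, 0.4, 15.2]
gripper_width: 0.0001
t: 24.88
eef_pos: [0.5794, 0.0304, 0.1307]
tool_rot: [[0.986, 0.002, -0.164], [0.164, -0.0, 0.986], [0.002, -1.0, -0.001]]
ft_force: [-5.0, 0.1, 14.9]
gripper_width: -0.0001
```

```bash
python3 -m handwheel '[[0,0,0,0],[0,0,0,0],[0,0,0,0],[0,0,0,0],[0,0,0,0],[0,0,0,0],[0,0,0,0],[0,0,0,0]]'|grep -E 't:|force'; python3 - <<'E'
from rig import *
import cv2, numpy as np
for n in ["wrist","side"]:
    f=grab_frame(n); cv2.imwrite(f"pics/{n}11.png",f[:,:,::-1])
print(state()["ft_force"])
E
python3 -m handwheel '[[0,0,0,0],[0,0,0,0],[0,0,0,0],[0,0,0,0],[0,0,0,0],[0,0,0,0],[0,0,0,0],[0,0,0,0]]'|grep -E 't:|force'
```

```text
t: 25.55
tool_rot: [[0.986, 0.002, -0.164], [0.164, -0.0, 0.986], [0.002, -1.0, -0.0]]
ft_force: [-4.2, -0.4, 15.8]
[-3.78467196 -0.48559132 14.03264718]
t: 26.32
tool_rot: [[0.986, 0.002, -0.164], [0.164, -0.0, 0.986], [0.002, -1.0, -0.001]]
ft_force: [-4.1, -0.1, 15.3]
```

View pics/wrist11.png

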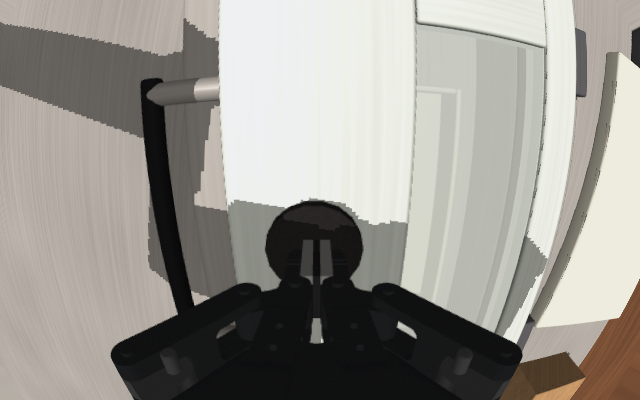

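```bash
python3 -m handwheel '[[0,-0.002,0,0],[0,-0.005,0,0],[0,-0.01,0,0],[0,-0.02,0,0],[0,-0.03,0,0],[0,-0.03,0,0],[0,-0.03,0,0],[0,-0.03,0,0]]'; python3 -m handwheel '[[-0.02,-0.02,0,0],[-0.03,-0.02,0,0],[-0.03,0,0,0],[-0.03,0,0,0],[-0.03,0,0,0],[-0.03,0,0,0],[0,0,0,0],[0,0,0,0]]'; python3 - <<'E'
from rig import *
import cv2, numpy as np
s=state();print(np.round(s["eef_pos"],4),s["ft_force"])
for n in ["side","scene"]:
    f=grab_frame(n); cv2.imwrite(f"pics/{n}12.png",f[:,:,::-1])
a=cv2.imread('pics/side12.png')[70:320,220:420]; cv2.imwrite('pics/side12z.png',cv2.resize(a,None,fx=2.4,fy=2.4,interpolation=cv2.INTER_CUBIC))
a=cv2.imread('pics/scene12.png')[100:340,230:450]; cv2.imwrite('pics/scene12z.png',cv2.resize(a,None,fx=2.4,fy=2.4,interpolation=cv2.INTER_CUBIC))
E
```

```text
t: 26.98
eef_pos: [0.5791, 0.0304, 0.2868]
tool_rot: [[0.986, 0.0, -0.164], [0.164, 0.0, 0.986], [0.0, -1.0, 0.0]]
ft_force: [0.6, 0.1, -0.5]
gripper_width: 0.0004
t: 27.65
eef_pos: [0.4107, 0.0024, 0.3259]
tool_rot: [[0.987, 0.002, -0.164], [0.164, -0.0, 0.987], [0.002, -1.0, -0.001]]
ft_force: [0.2, 0.7, -0.1]
gripper_width: -0.0001
[0.4107 0.0024 0.3259] [ 0.21680803  0.68324774 -0.11716053]
```

View pics/side12z.png

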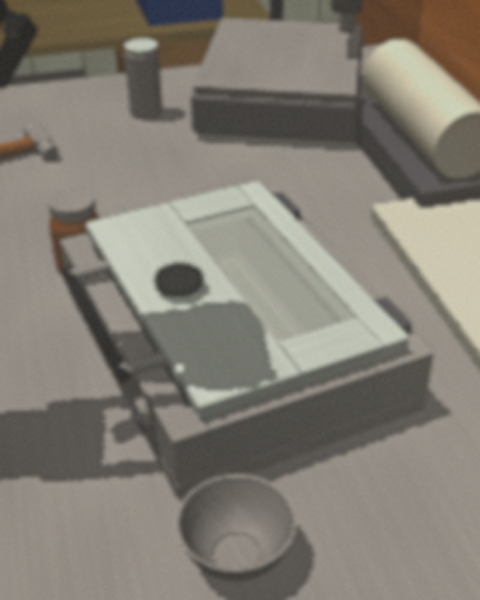

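View pics/scene12z.png

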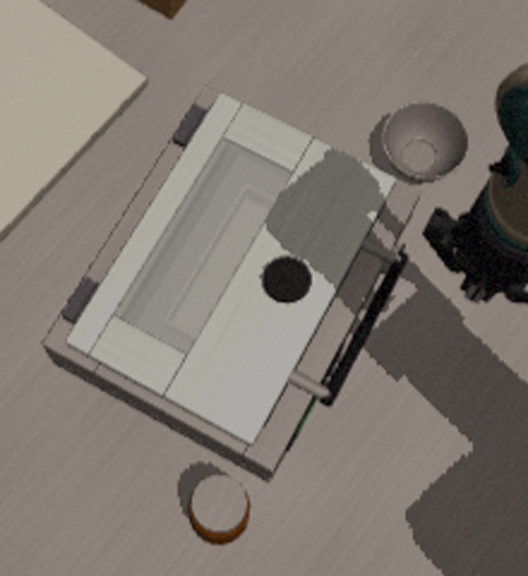

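```bash
python3 -c "
from rig import *
print(hand_in())"
```

```text
the job is handed in; nothing more can be done
None
```

The lid is shut on its gasket, the pad has been pressed, and the job was handed in at about 28 s. I gripped the bar, lowered the lid along its arc, and released it once it was seated. Then I pressed the pad with the closed fingertips and backed off clear.

- **Regrip on the way down:** on the first lowering, at about 0.15 rad, I worked out the fingertips would hit the front rim. I reopened the lid to about 1.0 rad, gripped 7–8 mm nearer the fingertips, and lowered again.
- **Lowering:** the last part of the closing ran at roughly 0.05–0.1 rad/s. Contact force came on gradually, and I pressed to about 19 N to confirm the lid was down before easing off and releasing.
- **Pad press:** the reading stayed between 14.0 and 15.8 N for about 1.7 s, with a sideways force of 4–5 N.
- **Final pictures:** they show the lid flat and shut, with the bowl and jar where they were. I compared the jar's pixels with the first image and they match; the bowl I judged by eye. At the end the wrist force read about zero, with the arm away from everything.
- **Disagreements:** my bar height estimates differed by a few mm (about 328–338 mm when open), and the bar slipped a few mm in the fingers during the reopening. I used the estimate that fitted the hinge arc. I did not check the tray separately after closing, but nothing went into the chamber.

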